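# Hold a steriliser wand centred in a lidded baby cup

## Robot

A 6-joint arm with a two-finger parallel gripper is mounted at the origin on the work surface. World frame = base frame: x ahead of the robot, y to its left, z up, the work surface at z = 0. Lengths are in m, angles in degrees, forces in N, time in s.
With the tool pointing down it reaches from about 0.35 to 0.725 m from the base axis. Payload 4.3 kg.
Tool frame: the origin (TCP) lies between the finger pads, 19 mm behind the fingertips; this is the grasp point; z points along the fingers, y is the line along which they close (so a half turn about z gives the same grasp; the last joint's range is limited). The gripper opens to 85 mm and grips with 20 to 120 N. Pads are 22 mm wide; open, the fingers measure 114 mm over their backs; the gripper's body (76 mm by 85 mm) begins 54 mm behind the grasp point. The pads swing forward as they close: fully open they stand 13 mm farther back than shut.
Start: joints at [-73.069, 21.618, 4.641, 73.018, 0, 83.68], TCP at [0.227, -0.528, 0.25] pointing down, gripper open.
Joint ranges: [-156.06, 156.06], [-48.1, 94.91], [-58.44, 69.94], [-101.28, 121.22], [-78.64, 73.56], [-180, 180]. Speed limits (degrees/s): [147.25, 147.25, 180, 180, 180, 180].

## Interface

Orientations are given as [roll, pitch, yaw] about the fixed x, y, z axes, in that order (R = Rz(yaw) Ry(pitch) Rx(roll)).
In Python, from station import env, imaging, monitor, order gives the robot as it stands (env), with the cameras (imaging), the readings (monitor) and the job (order).
- The arm moves only by the shell command python3 inch.py 'ROWS' [FORCE]. ROWS is a JSON list of rows, 1 to 20 of them, each of 7 numbers: dx, dy, dz in m, then a rotation vector rx, ry, rz in degrees, then the finger opening in m; each row shifts and turns the commanded pose from where the row before left it, along the tool's axes as they then stand; what a row does not reach is not made up. A row lasts 1/12 s, in which the tool goes at most 0.0417 m and 7.16 degrees, less where a joint would pass 70% of its speed; a pose out of reach is approached as far as the arm can. The fingers move at their own pace and stop on an object; FORCE is the grip in N (left out, the last holds). Time passes only in rows, so rows that do not move let the fingers close. It prints the time, the measured TCP pose, the force, the opening and the grip force at its end.
- monitor.sense(): the state, without advancing time (a new reading comes with each control period).
- imaging.get_image(name): name is "side" or "top"; returns the picture (384x512x3 uint8, red, green, blue); there is no depth.
- imaging.camera_params(name): a dict with "fx", "fy", "cx", "cy" (pixels), "R" (3x3) and "t" (3): a world point X has camera coordinates R X + t. Camera axes: x right, y down, z forward; pixel columns grow to the right and rows downward; lengths in m; the calibration is good to about 2 mm. A picture is of the moment at which its call begins. camera_params takes no time and is no camera call.
- order.finish_job(): hands the job in; it is judged then, once.
The state is a dict: "time": time; "joint_pos": joint angles; "qvel": joint speeds; "joint_torque": joint torques, N m; "ee_pos": TCP position; "orientation": TCP orientation; "force": force on the tool from outside, world axes, zero at the start; "wrist_torque": the same for the moment, N m; "width": finger opening in m; "grip_force": force on a finger pad.
Only numpy, scipy, OpenCV 4.12 (cv2) and the standard library are available. Lean on these libraries where they do the work, as an engineer would, in place of code of your own. Each camera call takes 0.05 s, during which the arm holds its last target. There are 200 camera calls.

## Task

Take the flat-handled steriliser wand by its top edge, slide it straight up out of its slotted dock, and lower its glass lamp rod through the guide hole in the yellow lid of the stainless cup, never touching the cup or lid with the wand, until the dark band on the rod is level with the top of the lid's collar. Hold it there, upright, still and in the centre of the hole, for two seconds, and finish while still holding it like that: do not let go. Leave the lidded cup, the open cup, the bowl, the jar and the spoon case where they stand.

Things in the scene. Friction and masses are not known exactly. Their poses are not given: they have to be found in the camera images.
- wand: Loose steriliser wand, 145 mm long, about 90 g, upright in the dock, handle up. Origin: lower tip of the lamp rod; z runs up to the handle. Pale violet glass rod, 8 mm diameter, z = 0 to 70 mm; teal flat handle, z = 70 to 145 mm, 9 mm thick along x, 48 mm wide along y, to be gripped across its thickness.
- wand_band (a point): Centre of the 8 mm tall dark band on the lamp rod, on the rod's axis, 50 mm above the tip. Axes as the wand's.
- wand_grip (a point): Suggested grip point in the wand's handle, on its axis, 121 mm above the rod tip and 24 mm below the handle's top edge; fingers closing along the wand's x with the TCP here stay about 6 mm above the dock. Axes as the wand's.
- dock: White slotted stand fixed to the counter, base 80 (x) by 90 (y) mm, 108 mm tall. Origin: centre of its underside, z up; axes agree with the wand's at the start. Top slot 12 mm (x) by 52 mm (y), 26 mm deep to a ledge at z = 82 mm that carries the handle's lower edge; the rod hangs free below, tip at z = 12 mm. The wand comes out straight up; its tip clears the top after 96 mm of lift.
- dock_slot (a point): Centre of the slot's mouth, on the dock's top face, 108 mm above the counter.
- cup: Stainless cup with a yellow lid snapped on (one piece, about 300 g, loose, empty). 90 mm tall in all, rim diameter 84 mm, lid diameter 88 mm with its flat top at 80 mm; at its centre a round collar, 30 mm outside diameter, rises 10 mm more. Origin: centre of its underside, z up. The inner floor is at z = 4 mm.
- cup_hole (a point): Centre of the guide hole's mouth, on the top rim of the lid's collar, 90 mm above the counter. The hole goes straight down on the cup's axis, 20 mm in diameter and 15 mm long, and opens into the empty cup. z up.
- bowl: White ceramic bowl, 124 mm wide, 45 mm tall, loose; origin at the centre of its underside. To be left alone.
- open_cup: Stainless cup without a lid, 74 mm wide, 70 mm tall, loose; origin at the centre of its underside. To be left alone.
- jar: Small amber jar with white cap, 60 mm wide, 75 mm tall, loose; origin at the centre of its underside. To be left alone.
- spoon_case: Open travel case with a pink spoon in it, 180 mm (x) by 55 mm (y), tray 22 mm tall, its pink lid standing open along the -y side to about 80 mm high; loose; origin at the centre of the tray's underside. To be left alone.

How it is judged (in metres and radians):
On the way, in this order (a step that is already met when the one before it is completed fails the run):
1. the wand is drawn up clear of the dock, held in the fingers (z of wand in the frame of dock_slot above 0.002 m and contact force between wand and the fingers above 1 N), for 0.1 s.
2. the rod's tip has entered the guide hole from above (horizontal distance between wand and cup_hole below 0.006 m and z of wand in the frame of cup_hole below -0.003 m), for 0.1 s.
3. the rod is held still in the centre of the hole with its dark band level with the collar's top (horizontal distance between each of wand, wand_band and cup_hole below 0.004 m and z of wand_band in the frame of cup_hole between -0.007 and 0.007 m and angle between wand's own z axis and vertical below 0.08 rad and linear speed of wand below 0.02 m/s and contact force between wand and the fingers above 1 N and contact force between wand and cup below 0.1 N and contact force between wand and dock below 0.1 N), for 1.5 s.
At the end, for the whole second after the job is handed in: Wand held in the fingers, upright within 0.08 rad, under 20 mm/s, rod tip and band within 4 mm of the hole's axis, band within 7 mm of the collar top's height; wand touches neither cup nor dock; lidded cup moved under 8 mm, bystanders under 15 mm (all of step 3 and distance of cup from where it was at the start of the episode below 0.008 m and distance of each of bowl, open_cup, jar, spoon_case from where it was at the start of the episode below 0.015 m); the arm keeps its last pose, push and grip.
It fails at once if the wand touches the cup or its lid (contact force between wand and cup above 0.2 N).
It fails at once if the lidded cup is shifted (distance of cup from where it was at the start of the episode above 0.008 m).
It fails at once if a bystander is shifted (distance of any of bowl, open_cup, jar, spoon_case from where it was at the start of the episode above 0.015 m).
It also fails if it takes over 58 s, if anything falls off the work surface, if the arm or the gripper's body presses on something with over 40 N, if the wrist force passes 120 N, or if a joint passes its speed limit or range.

## Working session

There is one attempt and no reset: what is moved stays moved. The work goes in short steps, Python scripts to look and compute and a shell command to move; the robot and the scene stay as the last step left them, time stands still between calls to the robot, and variables do not carry over. Pictures are saved under pics/ and viewed, at most 10 in all, crops included, and the job is handed in when it is done.

```bash
ls; mkdir -p pics
python3 - <<'E'
from station import env, imaging, monitor, order
import cv2
for n in("side","top"):
    cv2.imwrite(f"pics/{n}0.png",imaging.get_image(n)[:,:,::-1])
    p=imaging.camera_params(n);print(n,p)
print(monitor.sense())
E
```

```text
inch.py
pics
station.py
side {'fx': 489.30897446048533, 'fy': 489.30897446048533, 'cx': 255.81358430371043, 'cy': 194.15780763167865, 'R': array([[-0.95288132, -0.30260189, -0.02119611],
       [-0.19206316,  0.65593135, -0.72997658],
       [ 0.23479549, -0.69151006, -0.68314341]]), 't': array([0.56349044, 0.17535646, 1.44654407])}
top {'fx': 363.18880350105405, 'fy': 363.18880350105405, 'cx': 246.58743666083228, 'cy': 186.7029419583759, 'R': array([[-1.28110827e-02, -9.99917930e-01, -9.75145077e-05],
       [-9.87730776e-01,  1.26701188e-02, -1.55651474e-01],
       [ 1.55639935e-01, -1.89774583e-03, -9.87812031e-01]]), 't': array([-5.90073077e-04,  5.78121178e-01,  9.68175745e-01])}
{'time': 0.1, 'joint_pos': array([-7.30689228e+01,  2.16571483e+01,  4.57144343e+00,  7.30159596e+01,
       -9.20797956e-04,  8.36838527e+01]), 'qvel': array([-0.13730728, -0.08005715,  0.2103542 , -0.01536636, -0.01141091,
        0.09485179]), 'joint_torque': array([ 1.41020293e-03, -4.64694679e+01,  2.70581764e+01,  1.20253165e-02,
       -9.07618710e-05, -9.53103580e-06]), 'ee_pos': array([ 0.22683119, -0.52779159,  0.24916564]), 'orientation': array([-1.79898851e+02, -1.02693401e-02,  2.32472163e+01]), 'force': array([0.02745327, 0.28748251, 0.12573671]), 'wrist_torque': array([ 0.03452911, -0.05708332,  0.03160539]), 'grip_force': 0.0, 'width': 0.08517535398921816}
```

View pics/side0.png

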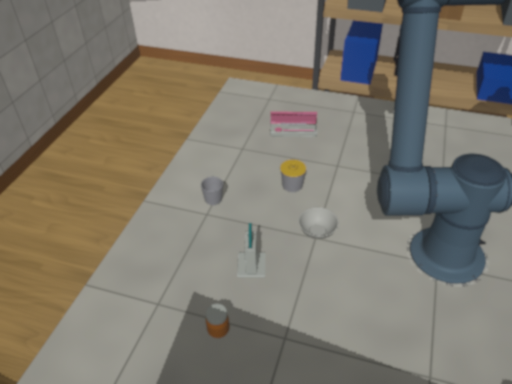

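View pics/top0.png

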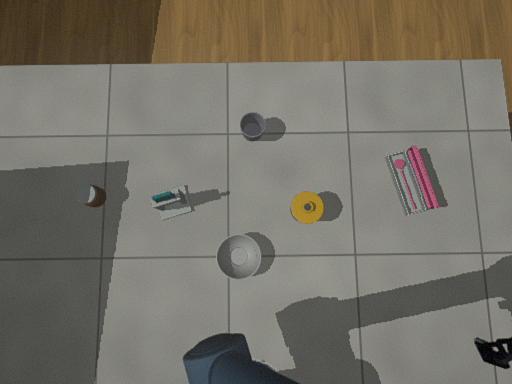

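The side view shows the teal handle at (250,236) and the yellow lid at (293,168). The top view shows the handle at (163,197) and the lid hole at about (308,207). I'll zoom in on both.

```bash
cat > h.py <<'E'
import numpy as np,cv2
from station import env, imaging, monitor, order
P={n:imaging.camera_params(n) for n in("side","top")}
def ray(n,uv):
    p=P[n];R=p["R"];d=R.T@np.array([(uv[0]-p["cx"])/p["fx"],(uv[1]-p["cy"])/p["fy"],1.]);return -R.T@p["t"],d/np.linalg.norm(d)
def plane(n,uv,z):
    o,d=ray(n,uv);return o+d*(z-o[2])/d[2]
def tri(a,b):
    o1,d1=ray("side",a);o2,d2=ray("top",b)
    s=np.linalg.lstsq(np.c_[d1,-d2],o2-o1,rcond=None)[0]
    x,y=o1+s[0]*d1,o2+s[1]*d2;return (x+y)/2,np.linalg.norm(x-y)
def proj(n,X):
    p=P[n];c=p["R"]@X+p["t"];return np.array([p["fx"]*c[0]/c[2]+p["cx"],p["fy"]*c[1]/c[2]+p["cy"]])
def avg(n,k=5): return np.mean([imaging.get_image(n).astype(float) for _ in range(k)],0).astype(np.uint8)
def mask(im,lo,hi,roi):
    m=cv2.inRange(cv2.cvtColor(im,cv2.COLOR_RGB2HSV),lo,hi);o=np.zeros_like(m);x0,y0,x1,y1=roi;o[y0:y1,x0:x1]=m[y0:y1,x0:x1];return o
E
python3 - <<'E'
from h import *
S,T=imaging.get_image("side"),imaging.get_image("top")
for n,im in(("s",S),("t",T)): cv2.imwrite(f"pics/{n}.png",im[:,:,::-1])
def c(im,x,y,w,h): return cv2.resize(im[y:y+h,x:x+w],(400,300),interpolation=cv2.INTER_CUBIC)
o=np.vstack([np.hstack([c(S,215,215,80,60),c(S,265,150,56,42)]),np.hstack([c(T,140,175,64,48),c(T,280,180,64,48)])])
cv2.imwrite("pics/zoom.png",o[:,:,::-1])
for n,im,roi in(("side",S,(215,200,290,290)),("top",T,(140,170,210,230))):
    m=mask(im,(80,80,20),(100,255,255),roi);ys,xs=np.nonzero(m);print(n,"teal",len(xs),xs.mean(),ys.mean(),cv2.minAreaRect(np.c_[xs,ys].astype(np.float32)))
for n,im,roi in(("side",S,(265,150,325,200)),("top",T,(280,180,340,230))):
    m=mask(im,(15,120,80),(35,255,255),roi);ct=max(cv2.findContours(m,0,cv2.CHAIN_APPROX_NONE)[0],key=len);print(n,"lid",cv2.fitEllipse(ct),plane(n,cv2.fitEllipse(ct)[0],.08))
E
```

```text
side teal 57 249.78947368421052 235.3859649122807 ((250.0, 235.0), (22.0, 2.0), 90.0)
top teal 87 160.98850574712642 196.10344827586206 ((162.1648712158203, 196.41082763671875), (6.32284688949585, 20.95362091064453), 72.89727020263672)
side lid ((292.76873779296875, 167.84378051757812), (15.988261222839355, 24.248584747314453), 91.9571762084961) [ 0.51215162 -0.16147702  0.08      ]
top lid ((306.7789611816406, 207.0472869873047), (31.165597915649414, 31.952415466308594), 112.62164306640625) [ 0.51554764 -0.16792695  0.08      ]
```

View pics/zoom.png

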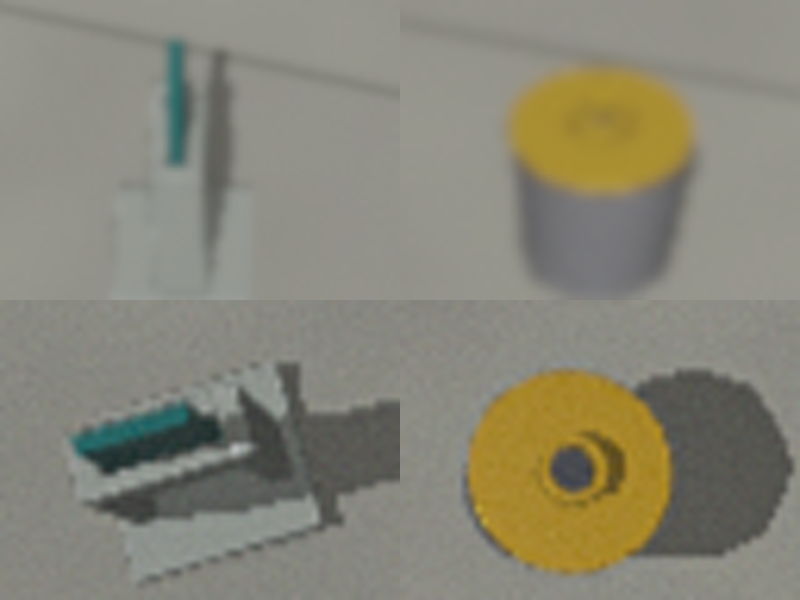

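The zoom shows the teal handle's top face in the top view at about (151–171, 191–201), seen nearly edge-on in the side view at column 250, rows 223–248. The collar hole is dark, at about (307.5,207) top and (293,167) side. Next I'll measure these sub-pixel.

```bash
cat > m.py <<'E'
from h import *
S,T=avg("side"),avg("top")
np.savez("pics/avg.npz",S=S,T=T)
U=8
def up(im,x0,y0,x1,y1): return cv2.resize(im[y0:y1,x0:x1],None,fx=U,fy=U,interpolation=cv2.INTER_CUBIC)
def full(pt,x0,y0): return (np.array(pt)+.5)/U-.5+[x0,y0]
def big(m): return max(cv2.findContours(m,0,cv2.CHAIN_APPROX_NONE)[0],key=cv2.contourArea)
hsv=lambda i:cv2.cvtColor(i,cv2.COLOR_RGB2HSV)
# top-view handle
r=(145,185,180,210);h=hsv(up(T,*r));print("V pct",np.percentile(h[...,2][(h[...,1]>100)],[5,25,50,75,95]))
tm=cv2.inRange(h,(80,90,75),(100,255,255));b=cv2.minAreaRect(big(tm));c=cv2.boxPoints(b)
print("topface px",full(b[0],*r[:2]),[full(q,*r[:2]).round(2).tolist() for q in c])
q=[plane("top",full(k,*r[:2]),.157) for k in c];print(np.round(q,4)); print("sides",[np.linalg.norm(q[i]-q[i-1]).round(4) for i in range(4)],"ctr",plane("top",full(b[0],*r[:2]),.157))
r=(235,210,265,260);h=hsv(up(S,*r));ct=big(cv2.inRange(h,(80,80,20),(100,255,255)));x,y,w,hh=cv2.boundingRect(ct);print("side teal",full((x,y),*r[:2]),full((x+w,y+hh),*r[:2]))
# lid
e={}
for n,im,r in(("side",S,(270,150,320,195)),("top",T,(285,185,335,230))):
    h=hsv(up(im,*r));f=cv2.fitEllipse(cv2.convexHull(big(cv2.inRange(h,(18,110,70),(35,255,255)))));e[n]=full(f[0],*r[:2]);print(n,e[n],np.array(f[1])/U,plane(n,e[n],.08))
print("lid tri",tri(e["side"],e["top"]))
r=(300,198,316,216);g=up(T,*r);h=hsv(g);m=cv2.inRange(h,(100,20,0),(150,255,255));f=cv2.fitEllipse(big(m));hc=full(f[0],*r[:2]);print("hole",hc,np.array(f[1])/U,plane("top",hc,.09))
E
python3 m.py
```

```text
V pct [ 69.  90.  99. 102. 106.]
topface px [160.71595001 195.26008797] [[151.13, 196.4], [169.37, 190.99], [170.3, 194.12], [152.06, 199.53]]
[[0.5393 0.2281 0.157 ]
 [0.5522 0.1834 0.157 ]
 [0.5443 0.181  0.157 ]
 [0.5315 0.2256 0.157 ]]
sides [np.float64(0.0082), np.float64(0.0466), np.float64(0.0082), np.float64(0.0465)] ctr [0.54178809 0.20456093 0.157     ]
side teal [248.4375 223.4375] [251.4375 247.0625]
side [292.71670341 167.82881927] [17.1831646  25.57268906] [ 0.51233641 -0.16150367  0.08      ]
top [306.80991936 207.10704994] [32.28894424 33.07155991] [ 0.51538653 -0.16800341  0.08      ]
lid tri (array([ 0.51510965, -0.16928814,  0.07322445]), np.float64(0.001905557567777504))
hole [307.14118624 206.68671989] [4.75649691 5.53867006] [ 0.51550591 -0.16724621  0.09      ]
```

The handle top face comes out at 8.2 × 46.6 mm, which matches the stated 9 × 48. It is centred at (0.5418, 0.2046) with its closing line at 16°, so the tool yaw is 106°. The lid is at (0.5155, -0.168), about 88 mm wide, and triangulates to z ≈ 0.073, which is within calibration error of the stated 0.080. I'll rotate first, then travel high.

```bash
python3 inch.py '[[0,0,0,0,0,-6.9,0.085],[0,0,0,0,0,-6.9,0.085],[0,0,0,0,0,-6.9,0.085],[0,0,0,0,0,-6.9,0.085],[0,0,0,0,0,-6.9,0.085],[0,0,0,0,0,-6.9,0.085],[0,0,0,0,0,-6.9,0.085],[0,0,0,0,0,-6.9,0.085],[0,0,0,0,0,-6.9,0.085],[0,0,0,0,0,-6.9,0.085],[0,0,0,0,0,-6.9,0.085],[0,0,0,0,0,-6.9,0.085]]' 20 | tail -5
python3 inch.py '[[0.0308,0.0253,0,0,0,0,0.085],[0.0308,0.0253,0,0,0,0,0.085],[0.0308,0.0253,0,0,0,0,0.085],[0.0308,0.0253,0,0,0,0,0.085],[0.0308,0.0253,0,0,0,0,0.085],[0.0308,0.0253,0,0,0,0,0.085],[0.0308,0.0253,0,0,0,0,0.085],[0.0308,0.0253,0,0,0,0,0.085],[0.0308,0.0253,0,0,0,0,0.085],[0.0308,0.0253,0,0,0,0,0.085],[0.0308,0.0253,0,0,0,0,0.085],[0.0308,0.0253,0,0,0,0,0.085],[0.0308,0.0253,0,0,0,0,0.085],[0.0308,0.0253,0,0,0,0,0.085],[0.0308,0.0253,0,0,0,0,0.085],[0.0308,0.0253,0,0,0,0,0.085],[0.0308,0.0253,0,0,0,0,0.085],[0.0308,0.0253,0,0,0,0,0.085],[0.0308,0.0253,0,0,0,0,0.085],[0.0308,0.0253,0,0,0,0,0.085]]' | tail -5
python3 inch.py '[[0,0,0,0,0,0,0.085],[0,0,0,0,0,0,0.085],[0,0,0,0,0,0,0.085]]'
```

```text
ee_pos: [0.227, -0.5284, 0.2501]
orientation: [180.0, 0.0, 106.4]
force: [0.3, 0.5, -0.5]
width: 0.0849
grip_force: 0.0
ee_pos: [0.5434, 0.2057, 0.2501]
orientation: [180.0, 0.0, 106.1]
force: [0.4, -1.3, 0.5]
width: 0.085
grip_force: 0.0
time: 3.62
ee_pos: [0.5426, 0.2033, 0.2497]
orientation: [-179.9, 0.0, 106.1]
force: [0.0, -0.7, 0.9]
width: 0.0851
grip_force: 0.0
```

```bash
python3 inch.py '[[0,0,0.03,0,0,0,0.085],[0,0,0.03,0,0,0,0.085],[0,0,0.03,0,0,0,0.085],[0,0,0,0,0,0,0.03],[0,0,0,0,0,0,0.03],[0,0,0,0,0,0,0.03],[0,0,0,0,0,0,0.03],[0,0,0,0,0,0,0.03]]'
python3 - <<'E'
from h import *
S,T=avg("side"),avg("top")
def c(im,x,y,w,h): return cv2.resize(im[y:y+h,x:x+w],(400,400),interpolation=cv2.INTER_CUBIC)
cv2.imwrite("pics/g1.png",np.hstack([c(S,215,190,80,80),c(T,130,165,70,70)])[:,:,::-1])
E
```

```text
time: 4.28
ee_pos: [0.5446, 0.2037, 0.1625]
orientation: [179.7, 0.0, 106.0]
force: [0.6, -0.4, 0.6]
width: 0.0303
grip_force: 0.0
```

View pics/g1.png

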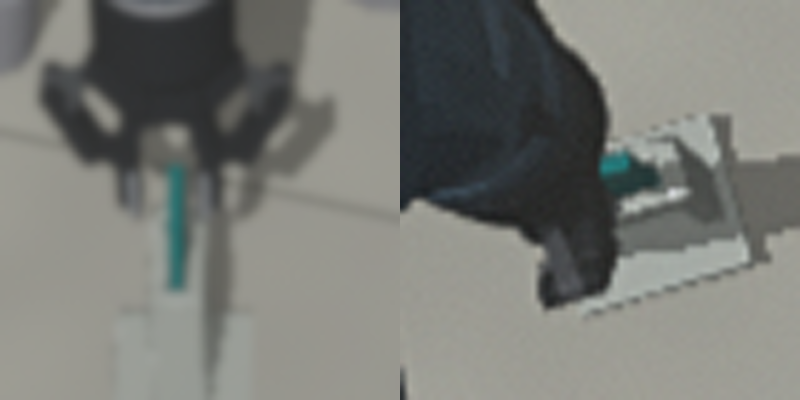

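The side crop shows the handle at zoom column 178 and the finger gap centred at about 172. The tool is therefore about 2–3 mm too far along +y, and the reading agrees (0.5446 against 0.5418). I'll shift it back, descend and close gently.

```bash
python3 inch.py '[[0,-0.002,0,0,0,0,0.03],[0,0,0.014,0,0,0,0.03],[0,0,0.013,0,0,0,0.03],[0,0,0,0,0,0,0.03],[0,0,0,0,0,0,0.03]]' 20
python3 inch.py '[[0,0,0,0,0,0,0.018],[0,0,0,0,0,0,0.012],[0,0,0,0,0,0,0.012],[0,0,0,0,0,0,0.0],[0,0,0,0,0,0,0],[0,0,0,0,0,0,0],[0,0,0,0,0,0,0]]' 20
python3 inch.py '[[0,0,0,0,0,0,0.0],[0,0,0,0,0,0,0.0]]' 20; python3 -c "
from station import env, imaging, monitor, order;print(monitor.sense()['force'],monitor.sense()['wrist_torque'])"
```

```text
time: 5.2
ee_pos: [0.5401, 0.2028, 0.1323]
orientation: [-179.9, 0.0, 106.1]
force: [0.9, -0.7, 1.0]
width: 0.0302
grip_force: 0.0
time: 5.78
ee_pos: [0.5416, 0.2031, 0.1338]
orientation: [179.9, 0.0, 106.1]
force: [-0.6, 0.7, 5.7]
width: 0.0087
grip_force: 23.5
time: 5.95
ee_pos: [0.5416, 0.2031, 0.1338]
orientation: [179.9, 0.0, 106.0]
force: [-0.6, 0.4, 6.3]
width: 0.0088
grip_force: 23.5
[-0.59553889  0.40522313  6.25990139] [-0.02624065  0.14503737 -0.04814363]
```

It is gripped at 8.8 mm with almost no lateral force. I'll firm up the grip and lift.

```bash
python3 inch.py '[[0,0,0,0,0,0,0],[0,0,0,0,0,0,0],[0,0,-0.005,0,0,0,0],[0,0,-0.01,0,0,0,0],[0,0,-0.015,0,0,0,0],[0,0,-0.015,0,0,0,0],[0,0,-0.015,0,0,0,0],[0,0,-0.015,0,0,0,0],[0,0,-0.015,0,0,0,0],[0,0,-0.015,0,0,0,0],[0,0,-0.015,0,0,0,0],[0,0,-0.01,0,0,0,0],[0,0,0,0,0,0,0],[0,0,0,0,0,0,0]]' 60
python3 - <<'E'
from h import *
S,T=avg("side"),avg("top")
def c(im,x,y,w,h): return cv2.resize(im[y:y+h,x:x+w],(400,400),interpolation=cv2.INTER_CUBIC)
cv2.imwrite("pics/g2.png",np.hstack([c(S,215,180,80,80),c(T,120,150,90,90)])[:,:,::-1])
E
```

```text
time: 7.12
ee_pos: [0.5413, 0.2031, 0.2633]
orientation: [179.9, 0.0, 106.0]
force: [0.3, 0.9, -0.8]
width: 0.0086
grip_force: 58.9
```

View pics/g2.png

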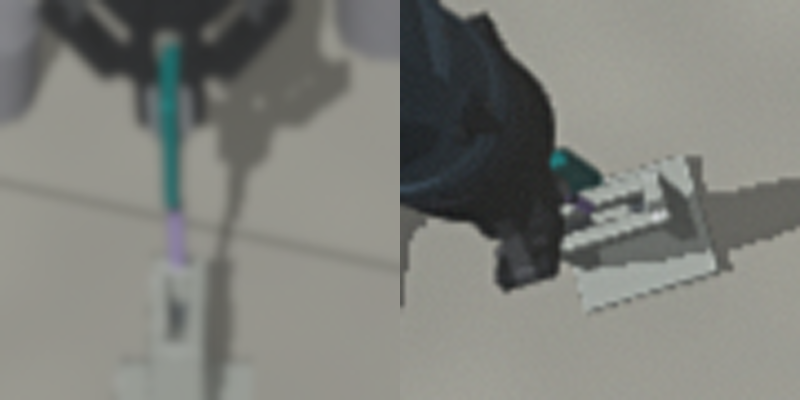

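The wand is clear of the dock, with the rod at side pixels ~(250,223–233). I'll check its tilt and its position relative to the TCP numerically.

```bash
cat > tilt.py <<'E'
from h import *
def run(S,roi,teal=True):
    U=8;x0,y0,x1,y1=roi
    h=cv2.cvtColor(cv2.resize(S[y0:y1,x0:x1],None,fx=U,fy=U,interpolation=cv2.INTER_CUBIC),cv2.COLOR_RGB2HSV)
    out={}
    for k,lo,hi in(("teal",(80,80,20),(100,255,255)),("violet",(120,25,60),(160,255,255))):
        m=cv2.inRange(h,lo,hi);n,l,st,_=cv2.connectedComponentsWithStats(m)
        if n<2: continue
        i=1+np.argmax(st[1:,4]);ys,xs=np.nonzero(l==i)
        p=np.polyfit(ys,xs,1);a,b=ys.min(),ys.max()
        out[k]=[(np.array([np.polyval(p,v),v])+.5)/U-.5+[x0,y0] for v in(a,b)]
    return out
if __name__=="__main__":
    S=avg("side");o=run(S,(235,180,265,240));print({k:np.round(v,2).tolist() for k,v in o.items()})
    e=monitor.sense()["ee_pos"];print(e,monitor.sense()["orientation"])
    for z in(.024,-.051,-.067,-.075,-.121): print(z,proj("side",e+[0,0,z]),proj("top",e+[0,0,z]))
    a=o["violet"];x=S[int(a[0][1])-2:int(a[1][1])+14,int(round(a[0][0]))-2:int(round(a[0][0]))+3];print(x.mean(1).astype(int).tolist())
E
python3 tilt.py
```

```text
{'teal': [[248.32, 188.44], [248.52, 220.31]], 'violet': [[249.33, 221.56], [249.9, 232.81]]}
[0.54106166 0.20303174 0.26300293] [1.79993931e+02 5.14129713e-03 1.06052598e+02]
0.024 [248.06203614 192.22287804] [147.07524769 187.45811918]
-0.051 [248.97406277 213.0928426 ] [155.8282293  192.42364948]
-0.067 [249.1593192  217.33207755] [157.49998682 193.37203061]
-0.075 [249.25078346 219.42506002] [158.31299034 193.83324415]
-0.121 [249.7621831  231.12745126] [162.71425728 196.3300647 ]
[[90, 118, 114], [94, 115, 113], [107, 115, 118], [122, 120, 131], [131, 125, 142], [135, 128, 146], [138, 131, 149], [139, 133, 150], [140, 133, 149], [139, 133, 149], [138, 132, 148], [136, 130, 147], [136, 131, 147], [141, 139, 151], [149, 149, 155], [152, 154, 152], [146, 150, 145], [142, 145, 139], [140, 144, 138], [137, 140, 134], [130, 133, 128], [120, 124, 120], [111, 115, 112], [108, 112, 110], [109, 113, 111], [111, 115, 112], [115, 118, 114]]
```

Run:
```python
from h import *
print("lid side pred",proj("side",np.array([.5154,-.168,.08])),"obs 292.72 167.83")
# in-dock handle: far top corner / near bottom visible corner in side, from top-based pose, dock slot edge z=.108
c=np.array([.5418,.2046,0]);a=np.radians(106.1);y=np.array([np.cos(a),np.sin(a),0])
for s in(-.024,.024):
  for z in(.157,.108): print(s,z,proj("side",c+s*y+[0,0,z]))
print("obs teal rows 223.44-247.06 col 249.9")
print("cam",[(-P[n]["R"].T@P[n]["t"]).round(3) for n in P])
```

```text
lid side pred [292.31227196 166.45644264] obs 292.72 167.83
-0.024 0.157 [249.47724899 221.30730027]
-0.024 0.108 [250.00072474 233.36630859]
0.024 0.157 [248.83179631 234.31149944]
0.024 0.108 [249.3850531  246.36078038]
obs teal rows 223.44-247.06 col 249.9
cam [array([0.231, 1.056, 1.128]), array([ 0.42 , -0.006,  1.046])]
```

The side-view residuals agree across lid, handle and held wand at about +1.4 px in row, which is a calibration bias. The wand is upright and hasn't slipped. I'll carry it above the hole, with the tip about 50 mm above the collar.

```bash
python3 inch.py '[[-0.005,-0.0019,0,0,0,0,0],[-0.0103,-0.0038,0,0,0,0,0],[-0.0155,-0.0056,0,0,0,0,0],[-0.0206,-0.0075,0,0,0,0,0],[-0.0206,-0.0075,0,0,0,0,0],[-0.0206,-0.0075,0,0,0,0,0],[-0.0206,-0.0075,0,0,0,0,0],[-0.0206,-0.0075,0,0,0,0,0],[-0.0206,-0.0075,0,0,0,0,0],[-0.0206,-0.0075,0,0,0,0,0],[-0.0206,-0.0075,0,0,0,0,0],[-0.0206,-0.0075,0,0,0,0,0],[-0.0206,-0.0075,0,0,0,0,0],[-0.0206,-0.0075,0,0,0,0,0],[-0.0206,-0.0075,0,0,0,0,0],[-0.0206,-0.0075,0,0,0,0,0],[-0.0206,-0.0075,0,0,0,0,0],[-0.0155,-0.0056,0,0,0,0,0],[-0.0103,-0.0038,0,0,0,0,0],[-0.005,-0.0019,0,0,0,0,0]]' | tail -5
python3 inch.py '[[0,0,0,0,0,0,0],[0,0,0,0,0,0,0],[0,0,0,0,0,0,0]]'
python3 - <<'E'
from h import *
S,T=avg("side"),avg("top")
def c(im,x,y,w,h): return cv2.resize(im[y:y+h,x:x+w],(400,400),interpolation=cv2.INTER_CUBIC)
cv2.imwrite("pics/g3.png",np.hstack([c(S,260,130,70,70),c(T,275,170,70,70)])[:,:,::-1])
E
```

```text
ee_pos: [0.5146, -0.1705, 0.263]
orientation: [-180.0, 0.0, 105.9]
force: [-0.7, 0.8, -0.9]
width: 0.0084
grip_force: 58.9
time: 9.78
ee_pos: [0.5151, -0.1678, 0.263]
orientation: [180.0, -0.0, 106.1]
force: [0.1, 1.2, -1.2]
width: 0.0083
grip_force: 58.9
```

View pics/g3.png

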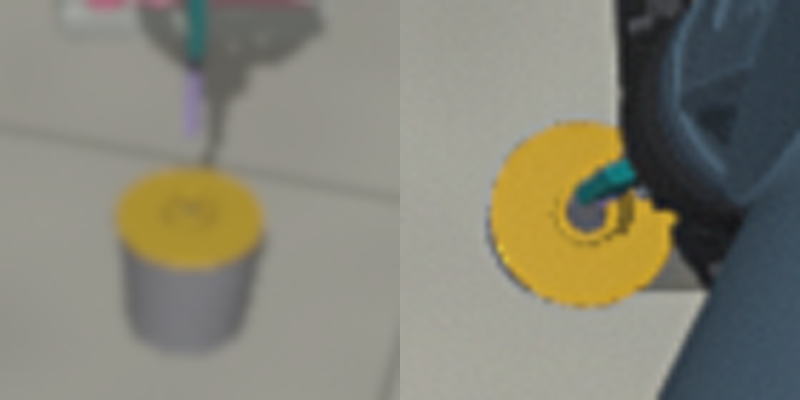

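The side crop shows the rod's tip at about (293.5,153.5) above the collar at (293,167). In the top view the handle and gripper hide the rod. I'll lower the tip to about 15 mm above the collar and measure it against the lid in the side view.

```bash
python3 inch.py '[[0,0,0.008,0,0,0,0],[0,0,0.01,0,0,0,0],[0,0,0.01,0,0,0,0],[0,0,0.007,0,0,0,0],[0,0,0,0,0,0,0],[0,0,0,0,0,0,0]]'
cat > t2.py <<'E'
from h import *
import tilt
S,T=avg("side",8),avg("top",8)
e=monitor.sense()["ee_pos"];print(e,monitor.sense()["orientation"])
r=(270,120,320,195);U=8
o=tilt.run(S,(285,120,302,185));print({k:np.round(v,2).tolist() for k,v in o.items()})
for z in(-.051,-.075,-.121): print(z,proj("side",e+[0,0,z]),proj("top",e+[0,0,z]))
h=cv2.cvtColor(cv2.resize(S[r[1]:r[3],r[0]:r[2]],None,fx=U,fy=U,interpolation=cv2.INTER_CUBIC),cv2.COLOR_RGB2HSV)
ct=max(cv2.findContours(cv2.inRange(h,(18,110,70),(35,255,255)),0,cv2.CHAIN_APPROX_NONE)[0],key=cv2.contourArea)
f=cv2.fitEllipse(cv2.convexHull(ct));c=(np.array(f[0])+.5)/U-.5+r[:2];print("lid",c,np.array(f[1])/U)
tip=o["violet"][1];zt=e[2]-.121
t,l=plane("side",tip,zt),plane("side",c,.08);print("tip",t,"lid",l,"tip-lid",(t-l)[:2])
cc=lambda im,x,y,w,h: cv2.resize(im[y:y+h,x:x+w],(400,400),interpolation=cv2.INTER_CUBIC)
cv2.imwrite("pics/g4.png",np.hstack([cc(S,270,140,50,50),cc(T,285,185,45,45)])[:,:,::-1])
E
python3 t2.py
```

```text
time: 10.78
ee_pos: [0.5145, -0.1683, 0.227]
orientation: [-179.9, -0.1, 106.0]
force: [0.6, 0.2, -0.7]
width: 0.0083
grip_force: 58.9
[ 0.51517934 -0.16862161  0.22803317] [1.79997617e+02 5.77311112e-03 1.06049381e+02]
{'teal': [[294.0, 121.31], [293.74, 148.06]], 'violet': [[293.31, 149.94], [292.77, 160.69]]}
-0.051 [293.33209514 143.00202063] [313.67217563 203.15019551]
-0.075 [293.100248   148.96007565] [311.90109752 204.22741763]
-0.121 [292.66906493 160.04070578] [308.75545597 206.14068992]
lid [292.76701355 167.76731873] [17.38222885 25.52353477]
tip [ 0.51403556 -0.16545354  0.10703317] lid [ 0.51225554 -0.16185705  0.08      ] tip-lid [ 0.00178002 -0.00359649]
```

View pics/g4.png

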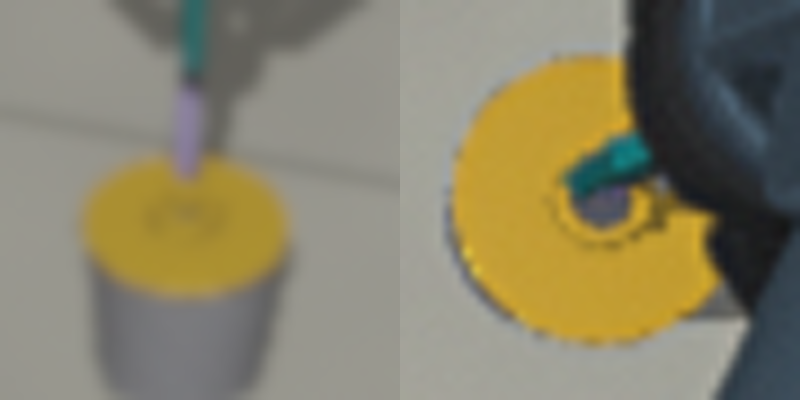

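Side, after zooming: rod tip at about (293,161) just above the collar, dark band at (294,149). In the top view the handle hides the rod and the hole is at (307.5,207.5). Turning the wand about 25° should take the handle edge off both lines of sight.

```bash
python3 inch.py '[[0,0,0,0,0,5,0],[0,0,0,0,0,5,0],[0,0,0,0,0,5,0],[0,0,0,0,0,5,0],[0,0,0,0,0,5,0],[0,0,0,0,0,0,0],[0,0,0,0,0,0,0]]'
sed -i 's/g4.png/g5.png/' t2.py; python3 t2.py
```

```text
time: 12.17
ee_pos: [0.5152, -0.1686, 0.228]
orientation: [180.0, 0.0, 81.2]
force: [1.2, -0.4, -0.2]
width: 0.0083
grip_force: 58.9
[ 0.51518773 -0.16864434  0.22800151] [1.79996636e+02 5.14075043e-03 8.10530617e+01]
{'teal': [[292.44, 123.31], [291.06, 146.94]], 'violet': [[293.56, 145.94], [292.58, 160.44]]}
-0.051 [293.33101452 143.00536902] [313.67907483 203.1480686 ]
-0.075 [293.09918437 148.96324101] [311.90787885 204.22530775]
-0.121 [292.66803256 160.04353903] [308.76201933 206.13861553]
lid [292.7464695  167.80581665] [17.22929001 25.58224869]
tip [ 0.51494386 -0.16658243  0.10700151] lid [ 0.51227133 -0.16164593  0.08      ] tip-lid [ 0.00267252 -0.0049365 ]
```

View pics/g5.png

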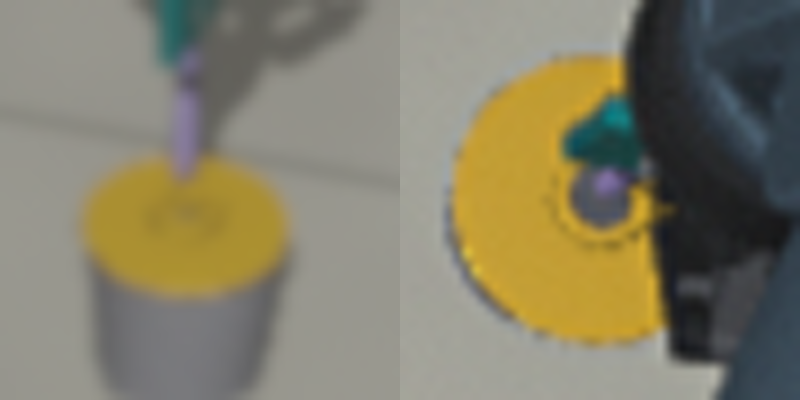

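The top crop now shows the violet tip at zoom (608,183) and the dark hole at (603,198). The side crop shows the rod with its band at (293.5,149). I'll convert these pixels to positions.

Run:
```python
from h import *
T=avg("top",10).astype(np.float32);S=avg("side",10).astype(np.float32)
U=8;x0,y0,x1,y1=300,196,316,216
g=cv2.resize(T[y0:y1,x0:x1],None,fx=U,fy=U,interpolation=cv2.INTER_CUBIC)
h=cv2.cvtColor(np.clip(g,0,255).astype(np.uint8),cv2.COLOR_RGB2HSV)
v=cv2.inRange(h,(125,50,90),(165,255,255));d=cv2.inRange(h,(95,15,0),(170,255,255))
f=lambda p:(np.array(p)+.5)/U-.5+[x0,y0]
for k,m in(("violet",v),("dark+violet",d)):
    n,l,st,ce=cv2.connectedComponentsWithStats(m);i=1+np.argmax(st[1:,4]);x,y,w,hh=st[i][:4];print(k,f(ce[i]),f((x,y)),f((x+w,y+hh)),st[i][4]/U/U)
e=monitor.sense()["ee_pos"]
for X in([.5155,-.1675,.107],[.5155,-.1675,.09],[.5155,-.1675,.08]): print(proj("top",np.array(X)),proj("side",np.array(X)))
# px per mm near tip
for a in np.eye(3)[:3]*.001: print("per mm",proj("top",np.array([.5155,-.1675,.107])+a)-proj("top",np.array([.5155,-.1675,.107])),proj("side",np.array([.5155,-.1675,.107])+a)-proj("side",np.array([.5155,-.1675,.107])))
for r in range(155,172): print(r,S[r,289:297].astype(int).tolist() if r in(158,161,162,163) else S[r,291:294].mean(0).astype(int).tolist())
```

```text
violet [308.11865942 205.19655797] [306.3125 203.9375] [310.1875 206.8125] 8.625
dark+violet [309.23263258 205.17514984] [304.4375 198.0625] [315.5625 209.4375] 43.015625
[308.31663647 206.02451216] [292.48881464 160.23854029]
[307.23726622 206.68771937] [292.33491682 164.22518837]
[306.61980565 207.06711124] [292.24541387 166.54371853]
per mm [-0.01511937 -0.38352993] [-0.29484666 -0.05340677]
per mm [-0.38497454  0.00491853] [-0.07623193  0.18482459]
per mm [ 0.06469076 -0.03974853] [ 0.00912197 -0.23630021]
155 [135, 127, 148]
156 [133, 125, 147]
157 [132, 123, 146]
158 [[144, 139, 124], [139, 133, 122], [135, 126, 132], [135, 124, 149], [130, 119, 148], [118, 108, 124], [109, 102, 96], [115, 109, 94]]
159 [138, 124, 137]
160 [143, 125, 126]
161 [[169, 143, 57], [165, 140, 66], [155, 132, 94], [144, 124, 117], [139, 120, 113], [147, 125, 86], [159, 134, 61], [165, 140, 53]]
162 [[169, 142, 50], [166, 139, 54], [158, 133, 71], [149, 126, 87], [149, 125, 84], [156, 131, 66], [163, 137, 53], [168, 141, 49]]
163 [[168, 141, 48], [165, 139, 49], [160, 135, 53], [157, 131, 59], [160, 134, 58], [164, 137, 52], [166, 139, 49], [168, 141, 48]]
164 [159, 133, 49]
165 [155, 131, 52]
166 [153, 130, 55]
167 [158, 133, 56]
168 [164, 139, 51]
169 [166, 140, 49]
170 [167, 141, 48]
171 [169, 143, 49]
```

Both views put the tip about 1.6 mm too far in +x, and the top view puts it 1–2 mm too far in +y. I'll correct this and re-measure with the tip closer to the collar.

```bash
python3 inch.py '[[-0.002,-0.0013,0,0,0,0,0],[0,0,0.004,0,0,0,0],[0,0,0.004,0,0,0,0],[0,0,0,0,0,0,0],[0,0,0,0,0,0,0]]'
cat > t3.py <<'E'
from h import *
T=avg("top",12);S=avg("side",12).astype(float)
e=monitor.sense()["ee_pos"];print(e)
U=8;x0,y0,x1,y1=300,196,316,216
h=cv2.cvtColor(cv2.resize(T[y0:y1,x0:x1],None,fx=U,fy=U,interpolation=cv2.INTER_CUBIC),cv2.COLOR_RGB2HSV)
f=lambda p:(np.array(p)+.5)/U-.5+[x0,y0]
for s,vv in((40,85),(50,90),(60,95)):
    n,l,st,ce=cv2.connectedComponentsWithStats(cv2.inRange(h,(125,s,vv),(165,255,255)));i=1+np.argmax(st[1:,4]);x,y,w,hh=st[i][:4]
    tip=f((x,y+hh))+[1.54,-1.54];print("violet",f((x,y)),f((x+w,y+hh)),"tip",tip,plane("top",tip,e[2]-.121))
for n in P:
  for z in(e[2]-.121,.09): print(n,"pred for hole axis",proj(n,np.array([.5157,-.168,z])))
for r in range(152,166):
    w=np.clip(S[r,286:300,2]-np.minimum.reduce([S[r,285,2],S[r,300,2]])-8,0,None);print(r,round(float((w*np.arange(286,300)).sum()/max(w.sum(),1)),2),S[r,291:294,2].mean().round(),end="; ")
cc=lambda im,x,y,w,h: cv2.resize(im[y:y+h,x:x+w],(400,400),interpolation=cv2.INTER_CUBIC)
import sys;cv2.imwrite(f"pics/{sys.argv[1]}.png",np.hstack([cc(S.astype(np.uint8),270,140,50,50),cc(T,295,192,30,30)])[:,:,::-1])
E
python3 t3.py g6
```

```text
time: 14.38
ee_pos: [0.5132, -0.1702, 0.2194]
orientation: [-179.9, -0.0, 81.1]
force: [0.0, 0.3, -0.2]
width: 0.008
grip_force: 58.9
[ 0.51358347 -0.17038558  0.21997744]
violet [306.3125 204.8125] [310.3125 207.8125] tip [307.8525 206.2725] [ 0.51567673 -0.16763784  0.09897744]
violet [306.5625 204.8125] [310.1875 207.6875] tip [308.1025 206.1475] [ 0.51599677 -0.16830525  0.09897744]
violet [306.6875 204.8125] [310.1875 207.5625] tip [308.2275 206.0225] [ 0.51632104 -0.16864543  0.09897744]
side pred for hole axis [292.39512752 162.02390078]
side pred for hole axis [292.31423025 164.12193048]
top pred for hole axis [307.99040987 206.26188222]
top pred for hole axis [307.42344379 206.60990717]
152 288.67 119.0; 153 289.22 133.0; 154 290.11 143.0; 155 292.29 147.0; 156 292.52 147.0; 157 292.58 145.0; 158 292.65 142.0; 159 292.61 137.0; 160 292.79 131.0; 161 292.86 128.0; 162 292.79 125.0; 163 292.78 110.0; 164 292.69 81.0; 165 292.57 58.0;
```

View pics/g6.png

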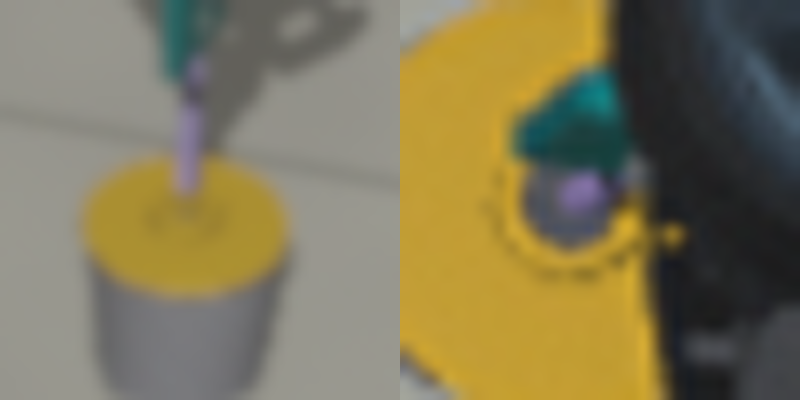

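The tip now measures (0.516, -0.168) in the top view, against a hole axis of about (0.5157, -0.168). The side column also agrees, at 292.8 against 292.9. The band shows at side (294,151) and the lean is small. I'll descend in two stages.

```bash
python3 inch.py '[[0,0,0.003,0,0,0,0],[0,0,0.005,0,0,0,0],[0,0,0.005,0,0,0,0],[0,0,0.005,0,0,0,0],[0,0,0.005,0,0,0,0],[0,0,0.005,0,0,0,0],[0,0,0.002,0,0,0,0],[0,0,0,0,0,0,0],[0,0,0,0,0,0,0]]'
python3 t3.py g7
```

```text
time: 16.33
ee_pos: [0.5135, -0.1704, 0.1898]
orientation: [-180.0, -0.0, 81.1]
force: [0.5, -0.4, -1.3]
width: 0.0085
grip_force: 58.9
[ 0.51360075 -0.17044303  0.19002083]
violet [304.9375 205.8125] [308.6875 208.3125] tip [306.4775 206.7725] [ 0.51738422 -0.16898047  0.06902083]
violet [305.0625 205.8125] [308.4375 208.3125] tip [306.6025 206.7725] [ 0.51737989 -0.16931801  0.06902083]
violet [305.0625 205.8125] [308.1875 208.3125] tip [306.6025 206.7725] [ 0.51737989 -0.16931801  0.06902083]
side pred for hole axis [292.12754723 168.96345991]
side pred for hole axis [292.31423025 164.12193048]
top pred for hole axis [306.13849777 207.39865502]
top pred for hole axis [307.42344379 206.60990717]
152 287.59 90.0; 153 287.5 92.0; 154 287.54 98.0; 155 288.76 108.0; 156 289.3 116.0; 157 287.75 115.0; 158 286.5 104.0; 159 0.0 99.0; 160 293.0 107.0; 161 292.88 121.0; 162 292.83 127.0; 163 292.85 129.0; 164 292.83 128.0; 165 292.82 124.0;
```

View pics/g7.png

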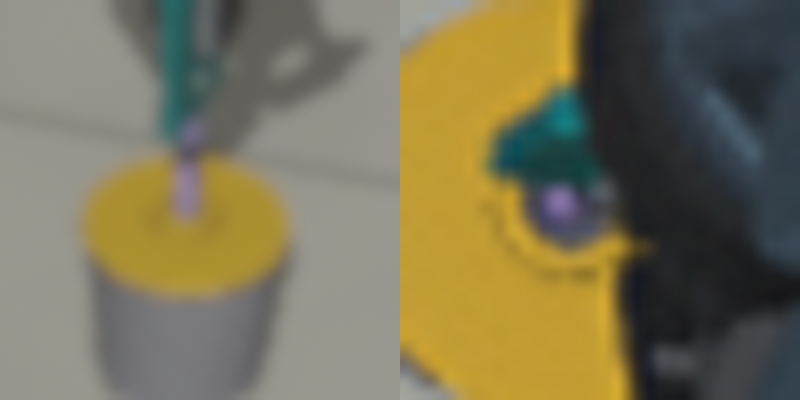

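The tip is inside the hole. In the side crop the rod enters the collar centre at column 292.8, where the hole centre is about 292.9, and the band is at row 158.8, about 29 mm above the collar top. I'll make the final descent of 29 mm and hold.

```bash
python3 inch.py '[[0,-0.0003,0.003,0,0,0,0],[0,0,0.005,0,0,0,0],[0,0,0.005,0,0,0,0],[0,0,0.005,0,0,0,0],[0,0,0.005,0,0,0,0],[0,0,0.004,0,0,0,0],[0,0,0.002,0,0,0,0],[0,0,0,0,0,0,0],[0,0,0,0,0,0,0]]'
python3 t3.py g8
```

```text
time: 18.28
ee_pos: [0.5132, -0.1703, 0.1609]
orientation: [-180.0, 0.0, 81.0]
force: [0.0, 0.1, -1.6]
width: 0.0083
grip_force: 58.9
[ 0.51330456 -0.17038222  0.16100174]
violet [305.8125 208.6875] [306.5625 209.1875] tip [307.3525 207.6475] [ 0.51779459 -0.17615551  0.04000174]Traceback (most recent call last):
  File "t3.py", line 8, in <module>
    n,l,st,ce=cv2.connectedComponentsWithStats(cv2.inRange(h,(125,s,vv),(165,255,255)));i=1+np.argmax(st[1:,4]);x,y,w,hh=st[i][:4]
                                                                                            ~~~~~~~~~^^^^^^^^^^
    return _wrapfunc(a, 'argmax', axis=axis, out=out, **kwds)
    return bound(*args, **kwds)
ValueError: attempt to get argmax of an empty sequence
```

Now I'll hold for over 2 s and take a last picture (the tenth view at most).

```bash
python3 inch.py '[[0,0,0,0,0,0,0],[0,0,0,0,0,0,0],[0,0,0,0,0,0,0],[0,0,0,0,0,0,0],[0,0,0,0,0,0,0],[0,0,0,0,0,0,0],[0,0,0,0,0,0,0],[0,0,0,0,0,0,0],[0,0,0,0,0,0,0],[0,0,0,0,0,0,0],[0,0,0,0,0,0,0],[0,0,0,0,0,0,0],[0,0,0,0,0,0,0],[0,0,0,0,0,0,0],[0,0,0,0,0,0,0],[0,0,0,0,0,0,0],[0,0,0,0,0,0,0],[0,0,0,0,0,0,0]]'
python3 - <<'E'
from h import *
S,T=avg("side",10),avg("top",10)
cc=lambda im,x,y,w,h: cv2.resize(im[y:y+h,x:x+w],(400,400),interpolation=cv2.INTER_CUBIC)
cv2.imwrite("pics/g8.png",np.hstack([cc(S,278,150,30,30),cc(T,295,192,30,30)])[:,:,::-1])
E
```

```text
time: 20.98
ee_pos: [0.5133, -0.1704, 0.161]
orientation: [-180.0, 0.0, 81.1]
force: [0.5, -0.8, -1.1]
width: 0.0081
grip_force: 58.9
```

View pics/g8.png

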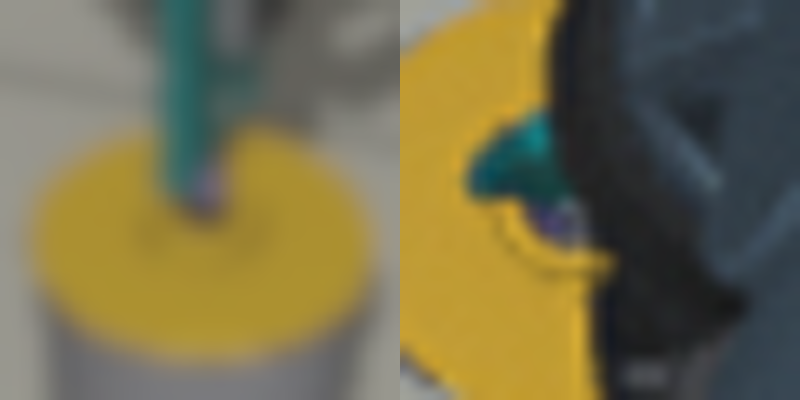

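The side crop shows the dark band right at the collar mouth at about (293,165.3), where the mouth is predicted at 165.0–165.4. The rod is centred and the cup hasn't moved, so I'm handing the job in.

```bash
python3 -c "
from station import env, imaging, monitor, order;print(order.finish_job())"
```

```text
the job is handed in; nothing more can be done
None
```

I handed the job in at about 22 s with the wand still gripped, upright and still, its band level with the collar top and its rod centred in the hole as far as the cameras show; no verdict came back.

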